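Load a bench slat into the drilling jig

TASK

Load the slat lying askew on the drilling jig: push it back near one end and then the other until its whole long edge lies flat along the fence, slide it along the fence past the open cam until its end butts against the end stop, and then swing the cam's lever round until the cam grips the slat snugly by itself. Do it gently - dressed softwood bruises - and leave the slat flush on fence and stop, the cam tight, and everything else on the bench where it is.

Things in the scene. Friction and masses are not known exactly. Their poses are not given: they have to be found in the camera images.
- fence: The fence: straight wooden bar 450 mm long, 30 thick, 40 high, screwed along the far side of the drilling jig. Origin: inner corner of fence and end stop, on the baseboard's top, 18 mm above the bench. x points into the fence, y along it towards the stop, z up: its face is the plane x = 0, y -415 to 35 mm. The dark fixed baseboard, all things' floor, spans x -190 to 90, y -460 to 40.
- slat: The slat to load: pale dressed softwood 44 x 260 x 28 mm (x, y, z), 0.13 to 0.25 kg, askew before the fence, clear of cam and stop. Origin: centre of its underside; y along it towards its stop end, x towards its fence edge. Slides with 1 to 2 N; the fingers must not press on it with over 20 N. Home, its origin lies at (-22, -130, 0) mm in the fence's frame, axes alike.
- slat_left (a point): Point on the slat: lower corner of its fence edge at the end nearest the stop, (22, 130, 0) mm in the slat's frame.
- slat_right (a point): Point on the slat: lower corner of its fence edge at the other end, (22, -130, 0) mm in the slat's frame.
- cam: Eccentric cam, a wooden disc of 24 mm radius, 26 thick, on an upright bolt 6 mm off its centre (bolt head 37 mm above the baseboard). Origin: bolt axis at the baseboard's top, about 73 mm before the fence face and 80 from the stop face. Its yaw relative to the fence is its turn, 0 to 0.25 rad as found (open: a slat along the fence passes with 4 mm or more to spare), at most 1.9.
- lever_end (a point): Middle of the free end of the cam's lever, 102 mm from the bolt, 16 mm above the baseboard. The lever is a bar 18 mm wide, 7 to 25 mm above the baseboard, leaving the bolt at 145 degrees (anticlockwise from x) in the cam's frame. It closes anticlockwise seen from above: the end comes towards the robot, then away from the stop.
- bush_plate (a point): Centre of the top of the steel drill-bush plate bolted on the fence, 56 x 64 x 8 mm. It overhangs the slat's place by 30 mm from y -172 to -108 in the fence's frame, its underside 40 mm and top 48 mm above the baseboard, bushes and bolt heads up to 54; the slat passes below it.
- cam_bolt (a point): The cam's bolt, top of its head. The hinge turns freely (under 1 N at the lever) until the disc bears on the slat, not before 1.2 rad of turn; then it tightens steeply. 3 to 5 N square to the lever, 80 mm from the bolt, makes it snug, and it stays so by itself; turned on to its end of travel it squeezes the slat with more than 50 N, which bruises it.
- stop_top (a point): Middle of the upper edge of the end stop's working face, (-37, 0, 36) mm in the fence's frame. The end stop is a fixed wooden block 75 mm long in x, 34 wide, 36 high, square to the fence; its working face is the plane y = 0 of the fence's frame, x -75 to 0.
- pencil: Red carpenter's pencil, 12 x 175 x 8 mm, lying on the baseboard behind the fence; origin centre of underside, y along it. Not to be moved.
- offcut: Short offcut of slat, 44 x 70 x 28 mm, lying on the baseboard behind the fence; origin centre of underside. Not to be moved.
- glue: White glue bottle, 64 mm diameter, 170 mm high, standing on the bench right of the jig and the spare slat; origin centre of foot. Not to be moved.
- square: Steel combination square, 300 mm blade along y, lying beyond the jig; origin centre of the blade, underside. Not to be moved.
- tape: Yellow tape measure 38 x 72 x 66 mm on the bench left of the jig; origin centre of underside. Not to be moved.
- driver: Screwdriver 180 mm long lying on the bench right of the jig; origin at its middle, x along it. Not to be moved.
- screws: Grey compartment box for screws, 130 x 180 x 45 mm, left of the jig; origin centre of underside. Not to be moved.
- spare: A second slat of the same size, 44 x 260 x 28 mm, lying flat on the bench to the right of the jig, not on it; origin centre of underside. Not to be moved.

How it is judged:
By the outcome, as a careful person would: the job done as asked, in the order asked, and still so for the second after the job is handed in, with the robot touching nothing.
It also fails if it takes over 72 s, if anything falls off the work surface, if the arm or the gripper's body presses on something with over 40 N, if the wrist force passes 120 N, or if a joint passes its speed limit or range.

ROBOT

A 6-joint arm with a two-finger parallel gripper is mounted at the origin on the work surface. World frame = base frame: x ahead of the robot, y to its left, z up, the work surface at z = 0. Lengths are in m, angles in rad, forces in N, time in s.
With the tool pointing down it reaches from about 0.3 to 0.875 m from the base axis. Payload 6.4 kg.
Tool frame: the origin (TCP) lies at the very end of the fingers, on their centre line; the grasp point (between the pads) lies 19 mm behind it; z points along the fingers, y is the line along which they close (so a half turn about z gives the same grasp; the last joint's range is limited). The gripper opens to 85 mm and grips with 20 to 120 N. Pads are 22 mm wide; open, the fingers measure 114 mm over their backs; the gripper's body (76 mm by 85 mm) begins 54 mm behind the grasp point. The pads swing forward as they close: fully open they stand 13 mm farther back than shut.
Start: joints at [0.965, 0.181, 1.607, -0, 1.354, -0.206], TCP at [0.224, 0.53, 0.231] pointing down, gripper open.
Joint ranges: [-2.99, 2.99], [-0.89, 2.07], [0.3, 2.58], [-1.14, 4.28], [0, 2.63], [-3.12, 3.12]. Speed limits (rad/s): [2.57, 2.57, 3.01, 3.14, 3.14, 3.14].

INTERFACE

Orientations are given as a unit quaternion [w, x, y, z].
In Python, from bench import ctrl, camera, calibration, order, outline_of gives the robot as it stands.
- The arm moves only by the tool move_arm, never from a script. Its argument "series" is a list that holds one entry, the list of rows, each a list of 5 numbers: the opening, from 0 (shut) to 1 (fully open), then the shift along the tool's x, y, z in mm, then the turn about the tool's z in rad. A call has exactly 10 rows; each row is the pose to reach, as a shift and turn from the pose commanded when the call began, along the tool's axes at that moment; what a row does not reach only later rows make up. A row lasts 1/12 s, in which the tool goes at most 41.7 mm and 7.16 degrees, less where a joint would pass 70% of its speed; a pose out of reach is approached as far as the arm can. A call with a gripper value outside its range is refused whole. The fingers move at their own pace and stop on an object; the grip force is fixed at half the most. Time passes only in rows, so rows that repeat a pose let the fingers close, or fill a call up. It gives the time, the measured TCP pose, the force, the opening and the grip force at its end, in the units of the state.
- ctrl.get_obs(): the state, without advancing time (a new reading comes with each control period).
- camera(name): name is "side" or "top" or "wrist"; returns (picture, depth): 384x512x3 uint8, blue, green, red; 384x512 float32, m along the optical axis (not along the pixel's ray), 0 where there is no reading.
- calibration(name): a dict with "intrinsics" (3x3 intrinsics, pixels), "rvec" (rotation vector, rad) and "tvec" (3), from world to camera coordinates, as OpenCV has them. Camera axes: x right, y down, z forward; pixel columns grow to the right and rows downward; lengths in m; the calibration is good to about 2 mm. A picture is of the moment at which its call begins: read the wrist's pose just before it. calibration takes no time and is no camera call; for the wrist camera it gives the pose at the moment of the call.
- order.hand_in(): hands the job in; it is judged then, once.
Trained networks look in the newest picture that a camera, given by its name, has taken for a name from the list of things; names that differ only in an ending like _2 or _b are one class to them, and where a whole thing is asked for, a point or a joint stands for the part that bears it (a point fixed in the world has none). Each returns a list of dicts, best first, with "conf" (0 to 1); they miss things now and then, are a little off and sometimes report something else, mostly with a low value. They report only what shows in the picture. A call takes as long as a camera call.
- outline_of(target, camera): "region" (384x512 bool, what is visible of it) and "bbox" ([centre column, centre row, width, height] in pixels, round what is visible of it).
The state is a dict: "time_s": time; "q": joint angles; "dq": joint speeds; "joint_efforts": joint torques, N m; "eef_pos": TCP position; "eef_rot": TCP orientation; "wrist_force": force on the tool from outside, world axes, zero at the start; "torque": the same for the moment, N m; "opening": opening from 0.0 (shut) to 1.0 (fully open); "grasp_force": force on a finger pad.
Only numpy, scipy, OpenCV 4.12 (cv2) and the standard library are available. Lean on these libraries where they do the work, as an engineer would, in place of code of your own. Each camera call takes 0.05 s, during which the arm holds its last target. There are 200 camera calls.

## Working session

There is one attempt and no reset: what is moved stays moved. The work goes in short steps, Python scripts to look and compute and a tool call to move; the robot and the scene stay as the last step left them, time stands still between calls to the robot, and variables do not carry over. Pictures are saved under pics/ and viewed, at most 10 in all, crops included, and the job is handed in when it is done.

Besides the shell and the picture viewer there is one more tool, called after "Emit:" as name(argument=value, ...), one argument or row to a line, values as JSON. move_arm: Moves the arm, as the interface text tells. Its arguments: {"type":"object","properties":{"series":{"type":"array","items":{"type":"array","items":{"type":"array","items":{"type":"number"}}}}},"required":["series"]}

```bash
ls; mkdir -p pics; cat > h.py <<'E'
import numpy as np, cv2
from bench import ctrl, camera, calibration, order, outline_of
def cal(n):
    c=calibration(n); K=np.array(c["intrinsics"],float); R=cv2.Rodrigues(np.array(c["rvec"],float))[0]; t=np.array(c["tvec"],float).ravel(); return K,R,t
def cloud(n,depth):
    K,R,t=cal(n); v,u=np.mgrid[0:384,0:512]
    p=np.stack([(u-K[0,2])/K[0,0]*depth,(v-K[1,2])/K[1,1]*depth,depth],-1)
    return (p-t)@R   # world
def proj(n,P):
    K,R,t=cal(n); p=(np.atleast_2d(P)@R.T+t)@K.T; return p[:,:2]/p[:,2:]
E
python3 - <<'E'
from h import *
o=ctrl.get_obs(); print({k:np.round(v,3) for k,v in o.items()})
for n in ["top","side"]:
    p,d=camera(n); cv2.imwrite(f"pics/{n}0.png",p); K,R,t=cal(n); print(n,K[0,0],-R.T@t, R[2])
    np.save(n+"0.npy",cloud(n,d))
    W=cloud(n,d)
    for k in ["slat","fence","cam","lever_end","stop_top","bush_plate","cam_bolt"]:
        for r in outline_of(k,n)[:2]:
            m=r["region"]&(d>0)
            print(k,round(r["conf"],2),np.round(r["bbox"]),m.sum(),np.round(np.median(W[m],0),3) if m.sum() else "")
E
```

```text
pics
{'time_s': np.float64(0.0), 'q': array([ 0.965,  0.182,  1.608, -0.   ,  1.354, -0.206]), 'dq': array([-0.001,  0.001, -0.   , -0.002, -0.002, -0.   ]), 'joint_efforts': array([ 1.0000e-03, -4.4487e+01, -3.5134e+01, -0.0000e+00,  9.0000e-03,
        0.0000e+00]), 'eef_pos': array([0.223, 0.529, 0.23 ]), 'eef_rot': array([-0.   ,  0.199,  0.98 , -0.001]), 'wrist_force': array([-0.052, -1.028,  0.407]), 'torque': array([ 0.006,  0.053, -0.008]), 'grasp_force': np.float64(0.0), 'opening': np.float64(0.995)}
top 351.82757123573765 [ 0.45027147 -0.02284737  1.07403288] [ 0.13654587  0.01453955 -0.99052704]
slat 0.8 [289. 205.  90.  20.] 1238 [ 0.557 -0.082  0.048]
fence 0.67 [251. 182. 151.  34.] 1452 [0.62  0.009 0.059]
cam 0.85 [216. 230.  20.  41.] 387 [0.495 0.134 0.046]
cam 0.23 [290. 204.  87.  20.] 1313 [ 0.557 -0.085  0.048]
lever_end 0.59 [219. 231.  21.  41.] 367 [0.498 0.133 0.046]
stop_top 0.59 [185. 211.  15.  32.] 360 [0.533 0.227 0.055]
stop_top 0.41 [435. 185.  42.  25.] 770 [ 0.596 -0.483  0.113]
bush_plate 0.85 [260. 203. 178. 120.] 13534 [0.541 0.019 0.02 ]
side 381.1087126438191 [ 0.53293139 -1.1175927   0.7661654 ] [ 0.05768863  0.83431143 -0.54826678]
slat 0.95 [245. 206.  13.  51.] 635 [ 0.558 -0.118  0.045]
fence 0.84 [266. 189.  43.  75.] 732 [ 0.632 -0.062  0.056]
fence 0.23 [238. 159.  18.  15.] 194 [0.534 0.217 0.046]
cam 0.59 [224. 171.  35.  11.] 259 [0.498 0.126 0.04 ]
lever_end 0.8 [223. 175.  29.  14.] 201 [0.502 0.123 0.041]
lever_end 0.53 [287. 208.  19.  27.] 73 [ 0.696 -0.103  0.025]
stop_top 0.64 [237. 159.  17.  15.] 230 [0.533 0.217 0.044]
bush_plate 0.75 [253. 202. 109. 100.] 6035 [ 0.554 -0.064  0.018]
cam_bolt 0.56 [224. 174.  34.  11.] 258 [0.498 0.126 0.04 ]
```

```bash
python3 - <<'E'
from h import *
p=cv2.imread("pics/top0.png"); c=p[130:290,130:380]; cv2.imwrite("pics/top0c.png",cv2.resize(c,None,fx=3.2,fy=3.2,interpolation=cv2.INTER_CUBIC))
E
```

```text
(no output)
```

View pics/top0c.png

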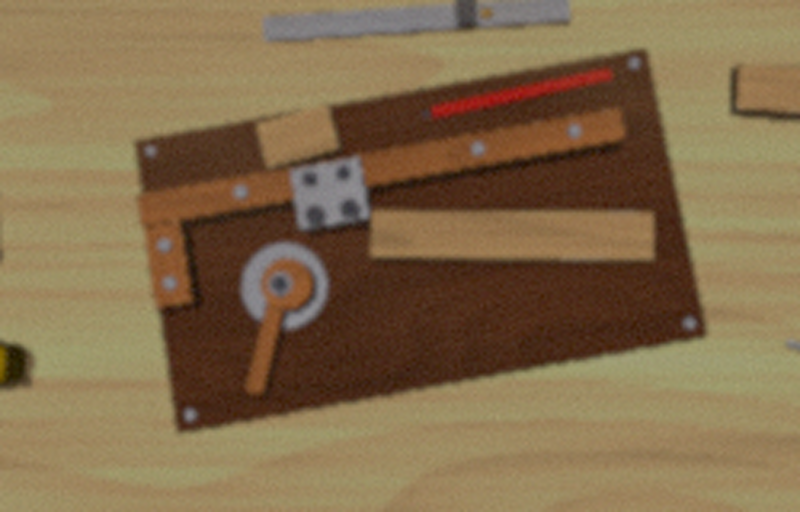

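The top view shows the slat (crop 370–655, 235), right of the bush plate (330,195), and the fence tilted about 10° behind it. The stop is at (175,265), and the cam at (280,283) has its lever pointing to the lower left (255,390).

```bash
cat >> h.py <<'E'
def measure(n):
    p,d=camera(n); W=cloud(n,d); res={}
    for k in ["fence","slat","stop_top","cam","lever_end"]:
        rs=outline_of(k,n)
        if not rs or rs[0]["conf"]<.3: print(k,"missed"); continue
        m=rs[0]["region"]&(d>0)
        P=W[m]; zt=np.percentile(P[:,2],80); P=P[abs(P[:,2]-zt)<.008]
        (c,s,a)=cv2.minAreaRect((P[:,:2]*1000).astype(np.float32)); 
        print(k,round(rs[0]["conf"],2),len(P),"z",round(zt,4),"c",np.round(c),"size",np.round(s),"ang",round(a,2), "px",np.round(rs[0]["bbox"]))
        res[k]=(rs[0]["region"],P)
    return p,d,W,res
E
python3 - <<'E'
from h import *
p,d,W,res=measure("top")
# board normal/height check
for k in ("slat","fence"):
    P=res[k][1]; v=np.linalg.svd((P-P.mean(0))[:,:2],full_matrices=0)[2][0]; v=v*np.sign(v[1]); print(k,"yaw",np.arctan2(-v[0],v[1]),P.mean(0))
E
```

```text
fence 0.97 1322 z 0.061 c [620.  36.] size [ 32. 448.] ang 10.25 px [251. 184. 151.  38.]
slat 0.9 1314 z 0.0491 c [558. -83.] size [256.  44.] ang 88.85 px [289. 204.  87.  20.]
stop_top 0.93 298 z 0.0572 c [533. 231.] size [75. 34.] ang 9.34 px [183. 211.  11.  28.]
cam 0.92 318 z 0.0478 c [478. 140.] size [ 44. 117.] ang 63.6 px [216. 230.  24.  37.]
lever_end 0.83 361 z 0.0475 c [476. 128.] size [ 47. 125.] ang 82.4 px [219. 230.  22.  40.]
slat yaw -0.008699145642974047 [ 0.55790391 -0.08325696  0.04761073]
fence yaw 0.17726617650088042 [0.62115431 0.02679565 0.05960791]
```

Emit:
move_arm(
  series=[
    [[1,-20,-19,0,-0.06],[1,-48,-46,0,-0.12],[1,-77,-74,0,-0.2],[1,-106,-102,0,-0.3],[1,-135,-130,5,-0.4],[1,-164,-158,10,-0.48],[1,-193,-186,15,-0.54],[1,-222,-214,20,-0.58],[1,-251,-242,25,-0.58],[1,-280,-270,30,-0.58]],
  ],
)

```text
time_s: 1.93
eef_pos: [0.3771, 0.1702, 0.2015]
eef_rot: [0.001, -0.09, 0.996, 0.0]
wrist_force: [1.4, 0.5, 0.6]
opening: 1.002
grasp_force: 0.0
```

```bash
python3 - <<'E'
from h import *
p,d,W,res=measure("wrist"); cv2.imwrite("pics/w1.png",p); K,R,t=cal("wrist"); print(-R.T@t,R[2]); o=ctrl.get_obs(); print(o["eef_pos"],o["eef_rot"],o["wrist_force"])
ex=np.array([.984,.177]);ey=np.array([-.177,.984]);O=np.array([571.6,220.3])
print(proj("wrist",[list((O)/1000)+[.018]]))
E
```

```text
fence 0.63 1243 z 0.0525 c [595. 158.] size [121.  51.] ang 85.66 px [210. 355. 142.  46.]
slat 0.7 2855 z 0.0445 c [561. -25.] size [94. 45.] ang 89.5 px [ 50. 296. 100.  58.]
stop_top 0.72 2205 z 0.0517 c [536. 223.] size [77. 34.] ang 9.62 px [288. 315.  41.  79.]
cam 0.7 2919 z 0.0429 c [481. 133.] size [ 47. 127.] ang 64.31 px [202. 251.  78. 114.]
lever_end 0.91 2928 z 0.0429 c [479. 127.] size [ 47. 127.] ang 72.76 px [200. 252.  80. 111.]
[0.30183499 0.15936852 0.34199952] [ 0.29670722  0.05496156 -0.95338557]
[0.37637837 0.17276717 0.20144553] [ 4.53268302e-05 -9.03008242e-02  9.95914511e-01  2.14997577e-04] [-0.15398872 -0.5697674  -0.71172454]
[[267.4051692 332.9920846]]
```

View pics/w1.png

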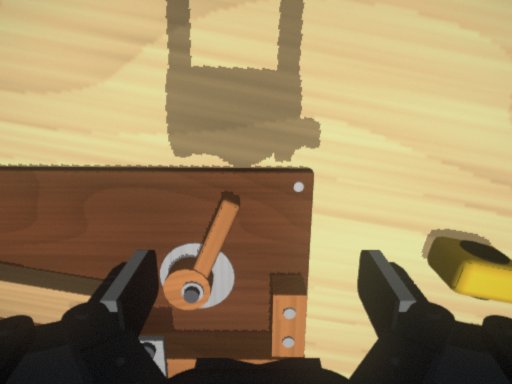

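Emit:
move_arm(
  series=[
    [[1,-5,-20,0,0],[1,-12,-52,0,0],[1,-20,-88,0,0],[1,-28,-126,0,0],[1,-37,-164,10,0],[1,-46,-202,30,0],[1,-54,-240,50,0],[1,-60,-268,75,0],[1,-64,-285,90,0],[1,-64,-287,95,0]],
  ],
)

```text
time_s: 3.07
eef_pos: [0.4912, -0.0993, 0.1038]
eef_rot: [-0.001, -0.09, 0.996, 0.001]
wrist_force: [-0.4, 0.7, 0.6]
opening: 1.0
grasp_force: 0.0
```

```bash
python3 - <<'E'
from h import *
p,d=camera("wrist")
p,d,W,res=measure("wrist"); cv2.imwrite("pics/w2.png",p); o=ctrl.get_obs(); print(o["time_s"],o["eef_pos"],o["wrist_force"])
E
```

```text
fence 0.6 1292 z 0.0317 c [624. -72.] size [  4. 167.] ang 10.21 px [258. 365. 218.  28.]
slat 0.73 15909 z 0.0457 c [558. -82.] size [260.  46.] ang 89.08 px [259. 287. 385. 125.]
stop_top missed
cam 0.61 58 z 0.0206 c [524. 103.] size [17.  3.] ang 22.8 px [512. 277.   0.  22.]
lever_end 0.72 79539 z 0.0179 c [529. -70.] size [192. 362.] ang 10.04 px [262. 242. 499. 269.]
3.4167 [ 0.49163619 -0.09765504  0.10757898] [-0.07771484 -0.52931869  0.59194554]
```

View pics/w2.png

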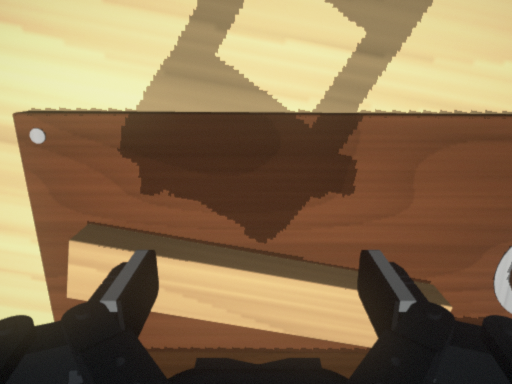

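Emit:
move_arm(
  series=[
    [[1,0,0,30,0],[1,0,0,60,0],[1,0,0,80,0],[1,0,0,88,0],[1,-10,0,88,0],[1,-20,0,88,0],[1,-30,0,88,0],[1,-38,0,88,0],[1,-46,0,88,0],[1,-54,0,88,0]],
  ],
)

```text
time_s: 4.25
eef_pos: [0.5458, -0.0892, 0.0192]
eef_rot: [0.001, -0.09, 0.996, -0.0]
wrist_force: [-0.4, -1.2, 0.4]
opening: 1.0
grasp_force: 0.4
```

Emit:
move_arm(
  series=[
    [[1,-4,0,0,0],[1,-8,0,0,0],[1,-11,0,0,0],[1,-14,0,0,0],[1,-16,0,0,0],[1,-18,0,0,0],[1,-20,0,0,0],[1,-21,0,0,0],[1,-22,0,0,0],[1,-22,0,0,0]],
  ],
)

```text
time_s: 5.08
eef_pos: [0.566, -0.0853, 0.0183]
eef_rot: [0.0, -0.09, 0.996, -0.0]
wrist_force: [0.1, -1.0, -0.4]
opening: 1.001
grasp_force: 0.0
```

```bash
cat >> h.py <<'E'
ex=np.array([.984,.177]);ey=np.array([-.177,.984]);O=np.array([571.6,220.3])
def F(p): d=np.array(p)[:2]*1000-O; return np.round([d@ex,d@ey],1)
def tcp():
    o=ctrl.get_obs(); f=o["wrist_force"][:2]; print("t",round(o["time_s"],2),"F",F(o["eef_pos"]),"z",round(o["eef_pos"][2],4),"f",np.round([f@ex,f@ey],2))
E
python3 - <<'E'
from h import *
tcp(); p,d,W,res=measure("wrist"); cv2.imwrite("pics/w3.png",p)
p,d=camera("top");W=cloud("top",d)
r=outline_of("slat","top")[0]; P=W[r["region"]&(d>0)]; P=P[abs(P[:,2]-np.percentile(P[:,2],80))<.008]; c,s,a=cv2.minAreaRect((P[:,:2]*1000).astype(np.float32)); print(c,F(np.array(c)/1000),s,a); tcp()
E
```

```text
t 5.08 F [ -59.6 -299.7] z 0.0183 f [-0.08 -0.97]
fence missed
slat 0.84 16621 z 0.0441 c [594. -81.] size [ 35. 212.] ang 10.45 px [255. 328. 511. 102.]
stop_top missed
cam missed
lever_end missed
(580.982666015625, 23.366039276123047) [ -25.6 -195.4] (45.60456085205078, 64.28607177734375) 7.266416072845459
t 5.48 F [ -59.8 -299.7] z 0.0183 f [-0.54 -0.53]
```

View pics/w3.png

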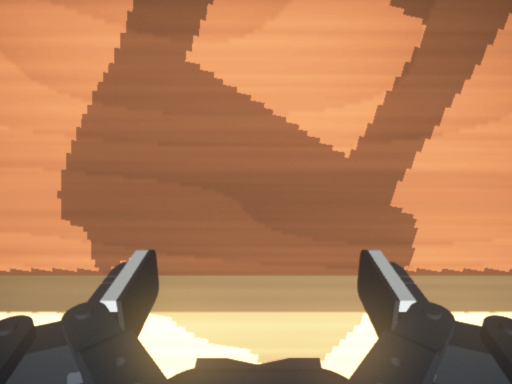

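The slat lies horizontal across the picture (near edge at row ~312), parallel to the fence, with both fingers bearing on it. I'll press gently until it seats.

Emit:
move_arm(
  series=[
    [[1,-1,0,0,0],[1,-1.5,0,0,0],[1,-2,0,0,0],[1,-2.5,0,0,0],[1,-3,0,0,0],[1,-3.5,0,0,0],[1,-4,0,0,0],[1,-4,0,0,0],[1,-4,0,0,0],[1,-4,0,0,0]],
  ],
)

```text
time_s: 6.32
eef_pos: [0.5689, -0.0845, 0.0182]
eef_rot: [-0.001, -0.09, 0.996, 0.0]
wrist_force: [-5.4, -0.8, 3.5]
opening: 1.003
grasp_force: 2.5
```

```bash
python3 - <<'E'
from h import *
tcp(); p,d=camera("wrist"); W=cloud("wrist",d); tcp()
P=W[(d>0)].reshape(-1,3); Q=np.c_[(P[:,:2]*1000-O)@ex,(P[:,:2]*1000-O)@ey,P[:,2]*1000]
T=Q[(abs(Q[:,2]-46)<3)&(abs(Q[:,1]+300)<150)&(Q[:,0]>-80)]
for y in range(-430,-160,20):
    s=T[abs(T[:,1]-y)<10]
    if len(s)>20: print(y,np.round(np.percentile(s[:,0],[1,99]),1),len(s))
E
```

```text
t 6.32 F [ -56.6 -299.4] z 0.0182 f [-5.48  0.13]
t 6.37 F [ -56.6 -299.5] z 0.0181 f [-4.43  0.59]
-390 [-45.2 -38.5] 431
-370 [-44.9 -40.1] 96
-350 [-66.5 -19.7] 1128
-330 [-44.5 -13.5] 2772
-310 [-44.3 -20.6] 2335
-290 [-44.3 -20.5] 2328
-270 [-44.2 -13.7] 2653
-250 [-66.6 -16.5] 1385
-230 [-44.3 -41.2] 31
-210 [-44.5 -38.8] 319
```

The edge is flush: the near edge sits at -44.3 along its length with 5 N on it. Next I go round to the right end.

Emit:
move_arm(
  series=[
    [[1,12,0,0,0],[1,25,0,-10,0],[0,25,0,-45,0],[0,15,-20,-75,0],[0,0,-58,-75,0],[0,-15,-97,-75,0],[0,-28,-136,-75,0],[0,-32,-162,-75,0],[0,-32,-166,-60,0],[0,-32,-166,-50,0]],
  ],
)

```text
time_s: 7.2
eef_pos: [0.6314, -0.2442, 0.0674]
eef_rot: [0.001, -0.089, 0.996, -0.0]
wrist_force: [-1.4, 1.2, -0.5]
opening: 0.002
grasp_force: 0.0
```

```bash
cat >> h.py <<'E'
def slab(n,yr):
    p,d=camera(n); W=cloud(n,d); P=W[(d>0)].reshape(-1,3); Q=np.c_[(P[:,:2]*1000-O)@ex,(P[:,:2]*1000-O)@ey,P[:,2]*1000]
    return p,Q[(Q[:,1]>yr[0])&(Q[:,1]<yr[1])]
E
python3 - <<'E'
from h import *
tcp(); p,d=camera("wrist"); tcp(); p,Q=slab("wrist",(-600,-300)); cv2.imwrite("pics/w4.png",p)
T=Q[(abs(Q[:,2]-46)<4)&(Q[:,0]>-60)&(Q[:,0]<-2)&(Q[:,1]>-450)]
for x in range(-45,0,6):
    s=T[abs(T[:,0]-x)<3]
    if len(s)>20: print(x,np.round(np.percentile(s[:,1],[0,1,3]),1),len(s))
E
```

```text
t 7.2 F [ -23.4 -467.7] z 0.0674 f [-1.17  1.39]
t 7.25 F [ -25.3 -464.4] z 0.064 f [-2.07  0.39]
-45 [-421.  -420.4 -418.9] 1149
-39 [-421.1 -420.6 -418.9] 1919
-33 [-421.  -420.5 -418.9] 1901
-27 [-421.1 -420.5 -418.8] 1848
-21 [-421.1 -420.6 -418.8] 1846
-15 [-421.2 -420.6 -418.9] 1789
-9 [-421.1 -420.6 -418.9] 1807
-3 [-421.1 -420.7 -418.9] 1159
```

Emit:
move_arm(
  series=[
    [[0,0,0,20,0],[0,0,5,34,0],[0,0,18,35,0],[0,0,25,35,0],[0,0,30,35,0],[0,0,37,35,0],[0,0,46,35,0],[0,0,56,35,0],[0,0,67,35,0],[0,0,78,35,0]],
  ],
)

```text
time_s: 8.13
eef_pos: [0.6177, -0.165, 0.0345]
eef_rot: [0.001, -0.09, 0.996, -0.001]
wrist_force: [1.0, -1.3, 1.8]
opening: -0.001
grasp_force: 0.4
```

Emit:
move_arm(
  series=[
    [[0,0,11,0,0],[0,0,22,0,0],[0,0,33,0,0],[0,0,44,0,0],[0,0,55,0,0],[0,0,65,0,0],[0,0,74,0,0],[0,0,82,0,0],[0,0,88,0,0],[0,0,92,0,0]],
  ],
)

```text
time_s: 8.97
eef_pos: [0.6003, -0.074, 0.0332]
eef_rot: [-0.0, -0.09, 0.996, 0.0]
wrist_force: [0.5, 0.3, 0.4]
opening: -0.003
grasp_force: 0.2
```

```bash
python3 - <<'E'
from h import *
tcp(); p,Q=slab("wrist",(-600,0)); tcp(); p,Q=slab("wrist",(-600,0)); cv2.imwrite("pics/w5.png",p)
T=Q[(abs(Q[:,2]-46)<4)&(Q[:,0]>-60)&(Q[:,0]<-2)]
for y in range(-320,-140,15):
    s=T[abs(T[:,1]-y)<7]
    if len(s)>20: print(y,np.round(np.percentile(s[:,0],[1,99]),1),len(s))
p,d=camera("top");W=cloud("top",d)
for r in outline_of("slat","top")[:2]:
    P=W[r["region"]&(d>0)]; P=P[abs(P[:,2]-.048)<.006];Q=np.c_[(P[:,:2]*1000-O)@ex,(P[:,:2]*1000-O)@ey]; print(r["conf"],len(P),np.percentile(Q,[1,50,99],axis=0))
E
```

```text
t 8.97 F [ -23.9 -294.7] z 0.0332 f [0.5  0.24]
t 9.02 F [ -23.9 -294.3] z 0.0331 f [-0.7   0.56]
-305 [-33.9 -28.6] 225
-290 [-33.9 -28.7] 304
-275 [-45.6 -10.1] 2212
-260 [-45.6 -12.2] 2427
-245 [-45.7  -4.9] 2786
-230 [-45.7  -2.8] 3066
-215 [-45.8  -2.9] 3037
-200 [-45.9  -2.9] 3048
-185 [-44.1  -2.5] 1073
0.95 728 [[ -46.02433252 -273.26475703]
 [ -31.54637964  -96.3914395 ]
 [  -3.93611361  -23.25898825]]
0.33 72 [[-73.70777344  -0.21173478]
 [-42.26068275  10.46731911]
 [  1.04854475  34.2355636 ]]
```

View pics/w5.png

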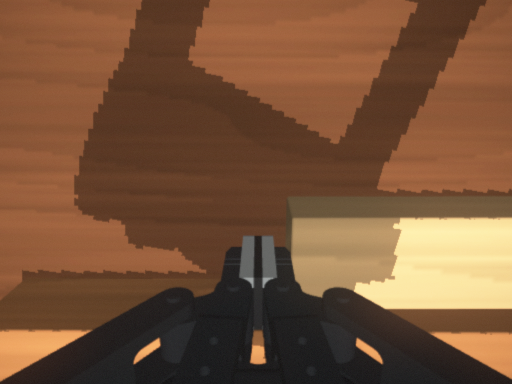

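The slat's right end touches the finger (column ~288) and its near edge still runs along the fence, about 1.5 mm off. Roughly 20 mm remain to the stop.

Emit:
move_arm(
  series=[
    [[0,0,3,0,0],[0,0,6,0,0],[0,0,9,0,0],[0,0,11,0,0],[0,0,13,0,0],[0,0,14,0,0],[0,0,15,0,0],[0,0,16,0,0],[0,0,16.5,0,0],[0,0,17,0,0]],
  ],
)

```text
time_s: 10.0
eef_pos: [0.5975, -0.0582, 0.0333]
eef_rot: [0.0, -0.09, 0.996, -0.0]
wrist_force: [-0.9, -1.0, 0.4]
opening: 0.002
grasp_force: 0.5
```

```bash
python3 - <<'E'
from h import *
tcp(); p,Q=slab("wrist",(-600,0)); tcp()
T=Q[(abs(Q[:,2]-46)<4)&(Q[:,0]>-44)&(Q[:,0]<-36)]; print(np.percentile(T[:,1],[0,1,3]))
E
```

```text
t 10.0 F [ -23.8 -278.6] z 0.0333 f [-1.08 -0.82]
t 10.05 F [ -23.8 -278.5] z 0.0333 f [0.13 0.02]
[-264.85520645 -264.08185855 -262.21805029]
```

Emit:
move_arm(
  series=[
    [[0,0,0.4,0,0],[0,0,0.8,0,0],[0,0,1.2,0,0],[0,0,1.6,0,0],[0,0,2,0,0],[0,0,2.4,0,0],[0,0,2.7,0,0],[0,0,3,0,0],[0,0,3,0,0],[0,0,3,0,0]],
  ],
)

```text
time_s: 10.88
eef_pos: [0.5969, -0.0551, 0.0333]
eef_rot: [-0.0, -0.09, 0.996, 0.0]
wrist_force: [0.6, -0.8, 0.8]
opening: 0.001
grasp_force: 0.4
```

```bash
python3 - <<'E'
from h import *
tcp(); camera("wrist"); tcp()
E
```

```text
t 10.88 F [ -23.9 -275.5] z 0.0333 f [ 0.48 -0.88]
t 10.93 F [ -23.9 -275.5] z 0.0333 f [ 0.41 -0.15]
```

Emit:
move_arm(
  series=[
    [[0,0,0.3,0,0],[0,0,0.6,0,0],[0,0,0.9,0,0],[0,0,1.2,0,0],[0,0,1.5,0,0],[0,0,1.8,0,0],[0,0,2,0,0],[0,0,2,0,0],[0,0,2,0,0],[0,0,2,0,0]],
  ],
)

```text
time_s: 11.77
eef_pos: [0.5965, -0.0535, 0.0333]
eef_rot: [-0.0, -0.09, 0.996, -0.0]
wrist_force: [0.3, -3.0, -0.5]
opening: -0.001
grasp_force: 1.4
```

```bash
python3 - <<'E'
from h import *
tcp(); camera("wrist"); tcp()
E
```

```text
t 11.77 F [ -23.9 -273.8] z 0.0333 f [-0.25 -3.01]
t 11.82 F [ -23.9 -273.8] z 0.0333 f [-0.05 -2.65]
```

Emit:
move_arm(
  series=[
    [[0,0,0.3,0,0],[0,0,0.6,0,0],[0,0,0.8,0,0],[0,0,0.8,0,0],[0,0,0.8,0,0],[0,0,0.8,0,0],[0,0,0.8,0,0],[0,0,0.8,0,0],[0,0,0.8,0,0],[0,0,0.8,0,0]],
  ],
)

```text
time_s: 12.65
eef_pos: [0.5968, -0.0533, 0.0335]
eef_rot: [0.0, -0.09, 0.996, -0.001]
wrist_force: [0.5, -6.3, 0.3]
opening: 0.001
grasp_force: 2.9
```

```bash
python3 - <<'E'
from h import *
tcp(); camera("wrist"); tcp()
E
```

```text
t 12.65 F [ -23.7 -273.7] z 0.0335 f [-0.67 -6.32]
t 12.7 F [ -23.6 -273.7] z 0.0335 f [ 0.58 -4.23]
```

Emit:
move_arm(
  series=[
    [[0,0,-6,0,0],[0,10,-18,0,0],[0,45,-20,0,0],[0,75,-10,0,0],[0.5,80,25,0,0],[1,80,60,0,0],[1,75,80,8,0],[1,65,84,15,0],[1,55,84,15,0],[1,48,84,15,0]],
  ],
)

```text
time_s: 13.53
eef_pos: [0.5342, 0.0228, 0.018]
eef_rot: [-0.0, -0.091, 0.996, 0.001]
wrist_force: [-0.1, -0.6, 0.2]
opening: 0.846
grasp_force: 0.0
```

```bash
python3 - <<'E'
from h import *
camera("wrist"); tcp(); p,Q=slab("wrist",(-600,0));cv2.imwrite("pics/w6.png",p)
T=Q[(abs(Q[:,2]-46)<4)&(Q[:,0]>-60)&(Q[:,0]<-2)]
for y in range(-260,-100,15):
    s=T[abs(T[:,1]-y)<7]
    if len(s)>20: print(y,np.round(np.percentile(s[:,0],[1,99]),1),len(s))
print(ctrl.get_obs()["opening"])
E
```

```text
t 13.58 F [ -70.1 -188.6] z 0.0186 f [ 1.23 -0.39]
-230 [-59.6 -27.6] 662
-215 [-47.  -29.5] 1034
-200 [-47.2 -34.5] 865
-185 [-47.1 -33.2] 959
-170 [-47.3 -36. ] 831
-155 [-59.2 -28.1] 1253
-140 [-47.7 -40.6] 77
-110 [-59.8 -21.7] 74
0.9903639789267003
```

Emit:
move_arm(
  series=[
    [[1,-4,0,0,0],[1,-7,0,0,0],[1,-9,0,0,0],[1,-11,0,0,0],[1,-12,0,0,0],[1,-13,0,0,0],[1,-13.8,0,0,0],[1,-14.5,0,0,0],[1,-15,0,0,0],[1,-15,0,0,0]],
  ],
)

```text
time_s: 14.47
eef_pos: [0.5487, 0.0242, 0.0182]
eef_rot: [-0.0, -0.09, 0.996, 0.0]
wrist_force: [-0.3, -1.0, -0.1]
opening: 0.999
grasp_force: 0.4
```

```bash
python3 - <<'E'
from h import *
camera("wrist"); tcp(); p,Q=slab("wrist",(-600,0));tcp()
T=Q[(abs(Q[:,2]-46)<4)&(Q[:,0]>-60)&(Q[:,0]<-2)]
for y in range(-260,-100,15):
    s=T[abs(T[:,1]-y)<7]
    if len(s)>20: print(y,np.round(np.percentile(s[:,0],[1,99]),1),len(s))
E
```

```text
t 14.52 F [ -57.2 -188.9] z 0.0182 f [-0.82 -1.38]
t 14.57 F [ -57.2 -188.9] z 0.0182 f [-0.54 -0.01]
-230 [-59.3 -13.8] 1895
-215 [-44.7 -16.8] 1855
-200 [-44.8 -21.9] 1691
-185 [-44.9 -20.2] 1816
-170 [-45.1 -23.1] 1646
-155 [-45.2 -17.2] 2042
-140 [-59.6 -20.7] 784
-110 [-59.9 -40.1] 304
```

Emit:
move_arm(
  series=[
    [[1,-0.3,0,0,0],[1,-0.6,0,0,0],[1,-0.9,0,0,0],[1,-1.2,0,0,0],[1,-1.4,0,0,0],[1,-1.6,0,0,0],[1,-1.6,0,0,0],[1,-1.6,0,0,0],[1,-1.6,0,0,0],[1,-1.6,0,0,0]],
  ],
)

```text
time_s: 15.4
eef_pos: [0.5496, 0.0246, 0.0182]
eef_rot: [-0.001, -0.09, 0.996, 0.0]
wrist_force: [-5.2, -1.5, 4.1]
opening: 0.997
grasp_force: 2.8
```

```bash
python3 - <<'E'
from h import *
tcp(); p,Q=slab("wrist",(-600,0));tcp()
T=Q[(abs(Q[:,2]-46)<4)&(Q[:,0]>-60)&(Q[:,0]<-2)]
for y in range(-230,-130,15):
    s=T[abs(T[:,1]-y)<7]
    if len(s)>20: print(y,np.round(np.percentile(s[:,0],[1,99]),1),len(s))
E
```

```text
t 15.4 F [ -56.3 -188.7] z 0.0182 f [-5.4  -0.58]
t 15.45 F [ -56.3 -188.7] z 0.0182 f [-5.28 -0.1 ]
-230 [-59.  -12.9] 1906
-215 [-44.2 -15.8] 1883
-200 [-44.3 -21. ] 1715
-185 [-44.4 -19.5] 1813
-170 [-44.4 -22. ] 1653
-155 [-44.4 -17. ] 2000
-140 [-59.6 -19.7] 816
```

Flush again, with 5 N on it. Now to the cam.

Emit:
move_arm(
  series=[
    [[1,12,0,0,0],[1,25,0,-10,0],[0,45,5,-45,0],[0,70,20,-75,0],[0,95,45,-80,0],[0,115,80,-80,0],[0,124,118,-80,0],[0,124,155,-80,0],[0,124,175,-80,0],[0,124,179,-80,0]],
  ],
)

```text
time_s: 16.28
eef_pos: [0.3961, 0.1813, 0.0989]
eef_rot: [0.001, -0.092, 0.996, 0.001]
wrist_force: [-0.2, -0.3, 1.0]
opening: -0.001
grasp_force: 0.0
```

```bash
python3 - <<'E'
from h import *
camera("wrist"); tcp(); p,Q=slab("wrist",(-200,20));cv2.imwrite("pics/w7.png",p);tcp()
T=Q[(abs(Q[:,2]-43)<4)&(Q[:,0]>-200)&(Q[:,0]<-50)&(Q[:,1]<5)]
r=outline_of("lever_end","wrist"); print([ (x["conf"],x["bbox"]) for x in r[:2]])
B=np.array([-73,-80])
rel=T[:,:2]-B; rr=np.hypot(*rel.T)
for lo in range(30,105,10):
    s=rel[(rr>lo)&(rr<lo+10)&(rel[:,0]<0)]
    if len(s)>10: print(lo,len(s),s.mean(0)+B)
print(rr.max())
b=Q[(abs(Q[:,2]-55)<3)&(rr.min()>=0)&(np.hypot(Q[:,0]+73,Q[:,1]+80)<20)]; print("bolt",len(b),b[:,:2].mean(0) if len(b) else "")
E
```

```text
t 16.33 F [-179.5   -8.3] z 0.0987 f [-0.88  0.72]
t 16.38 F [-179.3   -9.5] z 0.0986 f [-0.44 -0.77]
[(0.76, [178.5, 287.4, 87.4, 145.5])]
50 234 [-124.81002529  -58.64878665]
60 353 [-132.54207265  -54.69861296]
70 355 [-141.82488296  -50.65798508]
80 376 [-150.89783841  -46.37246583]
90 401 [-160.34974267  -42.44691967]
100 20 [-164.81807284  -39.64485233]
101.1098876684302
bolt 25 [-77.72609542 -84.51521799]
```

View pics/w7.png

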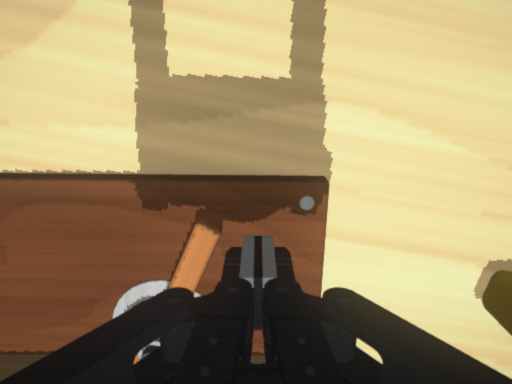

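Lever runs from (180,285) to (210,225), finger at (258,250) on its stop side. Depth data give a lever angle of 155.5° about a bolt at (-72.5,-82).

```bash
cat >> h.py <<'E'
B=np.array([-72.5,-82.])
def way(th,r=80,back=0):
    a=np.radians(th); u=np.array([np.cos(a),np.sin(a)]); n=np.array([-u[1],u[0]])
    s=np.clip((th-180)/12,-1,1)   # corner used
    return B+r*u-9*n-np.array([11*s,-14.5])-back*n
E
python3 - <<'E'
from h import *
tcp()
for t in (155.5,160,165,170,175,180,185,190,195,200,205,210,215,220,225,230,235,240,245,250): print(t,np.round(way(t),1))
E
```

```text
t 16.43 F [-179.3  -10.4] z 0.0985 f [ 0.71 -0.24]
155.5 [-130.6  -26.1]
160 [-133.6  -31.7]
165 [-136.4  -38.1]
170 [-140.6  -44.7]
175 [-146.8  -51.6]
180 [-152.5  -58.5]
185 [-157.6  -65.5]
190 [-162.   -72.5]
195 [-163.1  -79.5]
200 [-161.8  -86.4]
205 [-159.8  -93.2]
210 [-157.3  -99.7]
215 [-154.2 -106. ]
220 [-150.6 -112. ]
225 [-146.4 -117.7]
230 [-141.8 -123. ]
235 [-136.8 -127.9]
240 [-131.3 -132.3]
245 [-125.5 -136.2]
250 [-119.3 -139.6]
```

Emit:
move_arm(
  series=[
    [[0,-20,-2,0,0],[0,-45,-5,0,0],[0,-54,-6,10,0],[0,-54,-6,40,0],[0,-54,-6,65,0],[0,-54,-6,70,0],[0,-54,-6,70,0],[0,-54,-6,70,0],[0,-54,-6,70,0],[0,-54,-6,70,0]],
  ],
)

```text
time_s: 17.27
eef_pos: [0.452, 0.1822, 0.0299]
eef_rot: [0.001, -0.09, 0.996, 0.0]
wrist_force: [-1.0, 0.9, 0.3]
opening: -0.002
grasp_force: 0.0
```

Emit:
move_arm(
  series=[
    [[0,3,-6,0,0],[0,6,-11,0,0],[0,8.6,-15.7,0,0],[0,11.4,-22,0,0],[0,15.6,-28.7,0,0],[0,21.8,-35.6,0,0],[0,27.5,-42.5,0,0],[0,32.6,-49.5,0,0],[0,37,-56.5,0,0],[0,38,-63.5,0,0]],
  ],
)

```text
time_s: 18.1
eef_pos: [0.4235, 0.1121, 0.028]
eef_rot: [-0.001, -0.09, 0.996, 0.0]
wrist_force: [-0.2, 0.8, -0.3]
opening: 0.0
grasp_force: 0.4
```

```bash
cat >> h.py <<'E'
def lever(save=None):
    p,Q=slab("wrist",(-220,20))
    if save: cv2.imwrite(save,p)
    rel=Q[:,:2]-B; rr=np.hypot(*rel.T); T=rel[(abs(Q[:,2]-43)<4)&(rr>40)&(rr<104)&(rel[:,0]<20)]
    r=np.hypot(*T.T); a=np.degrees(np.arctan2(T[:,1],T[:,0]))%360
    for lo in range(40,104,12):
        s=a[(r>lo)&(r<lo+12)]
        if len(s)>15: print(lo,len(s),np.round(np.percentile(s,[3,50,97]),1))
E
python3 - <<'E'
from h import *
tcp(); camera("wrist"); lever("pics/w8.png"); tcp()
E
```

```text
t 18.1 F [-164.9  -80.2] z 0.028 f [-0.1   0.82]
40 20 [180.3 181.3 182.4]
76 389 [190.  194.9 198.9]
88 1372 [172.1 192.5 198.9]
100 340 [175.6 179.4 195.6]
t 18.2 F [-164.   -80.7] z 0.0283 f [-0.41 -0.34]
```

View pics/w8.png

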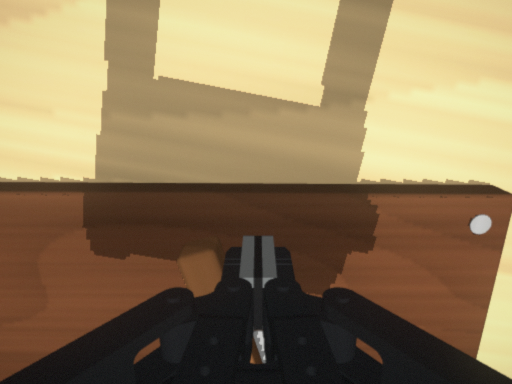

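The lever tip shows at (205,265), just left of the finger, and it follows to about 195°.

Emit:
move_arm(
  series=[
    [[0,-0.6,-3.5,0,0],[0,-1.3,-6.9,0,0],[0,-2.3,-10.3,0,0],[0,-3.3,-13.7,0,0],[0,-4.5,-17,0,0],[0,-5.8,-20.2,0,0],[0,-6.6,-21.9,0,0],[0,-7.2,-23,0,0],[0,-7.6,-24,0,0],[0,-7.6,-24,0,0]],
  ],
)

```text
time_s: 19.03
eef_pos: [0.4365, 0.0906, 0.0283]
eef_rot: [0.0, -0.09, 0.996, -0.0]
wrist_force: [-0.5, 0.0, 0.4]
opening: 0.001
grasp_force: 0.2
```

```bash
cat >> h.py <<'E'
def lf(k=3):
    fs=[]
    for i in range(k):
        camera("wrist"); o=ctrl.get_obs(); fs.append(o["wrist_force"][:2])
    f=np.mean(fs,0); f=np.array([f@ex,f@ey]); p=F(o["eef_pos"])
    # lever angle from corner contact
    c=p+np.array([11,-14.5]); q=c-B; R=np.hypot(*q); ang=np.degrees(np.arctan2(q[1],q[0])+np.arcsin(9/R))%360
    u=np.array([np.cos(np.radians(ang)),np.sin(np.radians(ang))]); n=np.array([-u[1],u[0]])
    print("lever",round(ang,2),"turn",round(np.radians(ang-145),3),"r",round(q@u,1),"f",np.round(f,2),"push",round(-f@n,2),"along",round(f@u,2),"n",np.round(n,2)); tcp()
E
python3 - <<'E'
from h import *
lf(2)
E
```

```text
lever 212.89 turn 1.185 r 80.4 f [-0.01  0.48] push 0.41 along -0.25 n [ 0.54 -0.84]
t 19.13 F [-155.9 -103.6] z 0.0283 f [ 0.36 -0.04]
```

Emit:
move_arm(
  series=[
    [[0,-0.2,-0.3,0,0],[0,-0.4,-0.7,0,0],[0,-0.6,-1.1,0,0],[0,-0.8,-1.5,0,0],[0,-1,-1.9,0,0],[0,-1,-1.9,0,0],[0,-1,-1.9,0,0],[0,-1,-1.9,0,0],[0,-1,-1.9,0,0],[0,-1,-1.9,0,0]],
  ],
)

```text
time_s: 19.97
eef_pos: [0.4377, 0.089, 0.0283]
eef_rot: [0.0, -0.09, 0.996, -0.0]
wrist_force: [0.2, -0.2, -0.9]
opening: 0.004
grasp_force: 0.2
```

```bash
python3 -c "
from h import *
lf(3)"
```

```text
lever 214.37 turn 1.211 r 80.5 f [0.07 0.44] push 0.32 along -0.31 n [ 0.56 -0.83]
t 20.12 F [-155.  -105.5] z 0.0283 f [-0.28  0.09]
```

Emit:
move_arm(
  series=[
    [[0,-0.3,-0.4,0,0],[0,-0.6,-0.8,0,0],[0,-0.8,-1.2,0,0],[0,-1,-1.5,0,0],[0,-1.2,-1.8,0,0],[0,-1.2,-1.8,0,0],[0,-1.2,-1.8,0,0],[0,-1.2,-1.8,0,0],[0,-1.2,-1.8,0,0],[0,-1.2,-1.8,0,0]],
  ],
)

```text
time_s: 20.95
eef_pos: [0.4392, 0.0874, 0.0283]
eef_rot: [0.0, -0.09, 0.996, -0.0]
wrist_force: [-1.0, -0.7, -0.2]
opening: -0.002
grasp_force: 0.2
```

```bash
python3 -c "
from h import *
lf(3)"
```

```text
lever 215.91 turn 1.238 r 80.3 f [-0.24  0.23] push 0.33 along 0.06 n [ 0.59 -0.81]
t 21.1 F [-153.8 -107.3] z 0.0283 f [-0.48  0.4 ]
```

Emit:
move_arm(
  series=[
    [[0,-0.3,-0.4,0,0],[0,-0.6,-0.8,0,0],[0,-0.8,-1.1,0,0],[0,-1,-1.4,0,0],[0,-1.2,-1.7,0,0],[0,-1.2,-1.7,0,0],[0,-1.2,-1.7,0,0],[0,-1.2,-1.7,0,0],[0,-1.2,-1.7,0,0],[0,-1.2,-1.7,0,0]],
  ],
)

```text
time_s: 21.93
eef_pos: [0.4407, 0.086, 0.0283]
eef_rot: [0.0, -0.09, 0.996, -0.0]
wrist_force: [-0.8, -0.4, -0.3]
opening: -0.002
grasp_force: 0.3
```

```bash
python3 -c "
from h import *
lf(3)"
```

```text
lever 217.4 turn 1.264 r 80.1 f [-0.36  0.25] push 0.42 along 0.14 n [ 0.61 -0.79]
t 22.08 F [-152.6 -109. ] z 0.0283 f [-0.53  0.38]
```

Emit:
move_arm(
  series=[
    [[0,-0.3,-0.4,0,0],[0,-0.6,-0.8,0,0],[0,-0.8,-1.1,0,0],[0,-1,-1.4,0,0],[0,-1.3,-1.7,0,0],[0,-1.3,-1.7,0,0],[0,-1.3,-1.7,0,0],[0,-1.3,-1.7,0,0],[0,-1.3,-1.7,0,0],[0,-1.3,-1.7,0,0]],
  ],
)

```text
time_s: 22.92
eef_pos: [0.4423, 0.0845, 0.0283]
eef_rot: [0.0, -0.09, 0.996, -0.0]
wrist_force: [-1.1, -0.6, 0.5]
opening: -0.001
grasp_force: 0.2
```

```bash
python3 -c "
from h import *
lf(3)"
```

```text
lever 218.93 turn 1.29 r 79.9 f [-0.76  0.12] push 0.57 along 0.52 n [ 0.63 -0.78]
t 23.07 F [-151.3 -110.7] z 0.0283 f [-1.41  0.48]
```

Emit:
move_arm(
  series=[
    [[0,-0.3,-0.4,0,0],[0,-0.6,-0.8,0,0],[0,-0.8,-1.1,0,0],[0,-1.1,-1.4,0,0],[0,-1.3,-1.6,0,0],[0,-1.3,-1.6,0,0],[0,-1.3,-1.6,0,0],[0,-1.3,-1.6,0,0],[0,-1.3,-1.6,0,0],[0,-1.3,-1.6,0,0]],
  ],
)

```text
time_s: 23.9
eef_pos: [0.4438, 0.0832, 0.0283]
eef_rot: [0.0, -0.09, 0.996, 0.0]
wrist_force: [-1.3, 0.1, -0.1]
opening: 0.0
grasp_force: 0.3
```

```bash
python3 -c "
from h import *
lf(3)"
```

```text
lever 220.41 turn 1.316 r 79.7 f [-0.48  0.28] push 0.52 along 0.18 n [ 0.65 -0.76]
t 24.05 F [-150.  -112.3] z 0.0283 f [-0.02  0.69]
```

Emit:
move_arm(
  series=[
    [[0,-0.3,-0.4,0,0],[0,-0.6,-0.8,0,0],[0,-0.9,-1.1,0,0],[0,-1.2,-1.4,0,0],[0,-1.4,-1.6,0,0],[0,-1.4,-1.6,0,0],[0,-1.4,-1.6,0,0],[0,-1.4,-1.6,0,0],[0,-1.4,-1.6,0,0],[0,-1.4,-1.6,0,0]],
  ],
)

```text
time_s: 24.88
eef_pos: [0.4455, 0.0819, 0.0283]
eef_rot: [0.0, -0.09, 0.996, -0.0]
wrist_force: [-0.9, 0.2, 0.0]
opening: -0.003
grasp_force: 0.3
```

```bash
python3 -c "
from h import *
lf(3)"
```

```text
lever 221.99 turn 1.344 r 79.4 f [-0.72  0.21] push 0.63 along 0.4 n [ 0.67 -0.74]
t 25.03 F [-148.5 -113.9] z 0.0283 f [-0.33  0.27]
```

Emit:
move_arm(
  series=[
    [[0,-0.3,-0.3,0,0],[0,-0.6,-0.7,0,0],[0,-0.9,-1,0,0],[0,-1.2,-1.3,0,0],[0,-1.4,-1.6,0,0],[0,-1.4,-1.6,0,0],[0,-1.4,-1.6,0,0],[0,-1.4,-1.6,0,0],[0,-1.4,-1.6,0,0],[0,-1.4,-1.6,0,0]],
  ],
)

```text
time_s: 25.87
eef_pos: [0.447, 0.0806, 0.0282]
eef_rot: [-0.0, -0.09, 0.996, 0.0]
wrist_force: [-2.4, -0.4, 0.3]
opening: 0.004
grasp_force: 0.7
```

```bash
python3 -c "
from h import *
lf(3)"
```

```text
lever 223.43 turn 1.369 r 79.3 f [-2.01  0.74] push 1.92 along 0.95 n [ 0.69 -0.73]
t 26.02 F [-147.3 -115.5] z 0.0282 f [-1.8  -0.01]
```

Contact: the force is rising (1.9 N). I'll take smaller steps.

Emit:
move_arm(
  series=[
    [[0,-0.1,-0.1,0,0],[0,-0.2,-0.2,0,0],[0,-0.3,-0.3,0,0],[0,-0.4,-0.4,0,0],[0,-0.4,-0.4,0,0],[0,-0.4,-0.4,0,0],[0,-0.4,-0.4,0,0],[0,-0.4,-0.4,0,0],[0,-0.4,-0.4,0,0],[0,-0.4,-0.4,0,0]],
  ],
)

```text
time_s: 26.85
eef_pos: [0.4475, 0.0802, 0.0283]
eef_rot: [-0.0, -0.09, 0.996, 0.0]
wrist_force: [-2.4, -0.8, 0.8]
opening: -0.002
grasp_force: 1.0
```

```bash
python3 -c "
from h import *
lf(4)"
```

```text
lever 223.89 turn 1.377 r 79.2 f [-2.46  0.4 ] push 1.99 along 1.5 n [ 0.69 -0.72]
t 27.05 F [-146.8 -115.9] z 0.0283 f [-2.95  0.01]
```

Emit:
move_arm(
  series=[
    [[0,-0.1,-0.1,0,0],[0,-0.2,-0.2,0,0],[0,-0.3,-0.3,0,0],[0,-0.4,-0.4,0,0],[0,-0.5,-0.5,0,0],[0,-0.5,-0.5,0,0],[0,-0.5,-0.5,0,0],[0,-0.5,-0.5,0,0],[0,-0.5,-0.5,0,0],[0,-0.5,-0.5,0,0]],
  ],
)

```text
time_s: 27.88
eef_pos: [0.4481, 0.0798, 0.0283]
eef_rot: [-0.0, -0.09, 0.996, -0.0]
wrist_force: [-3.7, -0.3, -0.3]
opening: -0.001
grasp_force: 1.3
```

```bash
python3 -c "
from h import *
lf(4)"
```

```text
lever 224.4 turn 1.386 r 79.1 f [-3.04  0.83] push 2.72 along 1.59 n [ 0.7  -0.71]
t 28.08 F [-146.3 -116.4] z 0.0283 f [-3.16  1.4 ]
```

Emit:
move_arm(
  series=[
    [[0,-0.1,-0.1,0,0],[0,-0.2,-0.2,0,0],[0,-0.3,-0.3,0,0],[0,-0.4,-0.4,0,0],[0,-0.5,-0.5,0,0],[0,-0.6,-0.6,0,0],[0,-0.6,-0.6,0,0],[0,-0.6,-0.6,0,0],[0,-0.6,-0.6,0,0],[0,-0.6,-0.6,0,0]],
  ],
)

```text
time_s: 28.92
eef_pos: [0.4488, 0.0794, 0.0282]
eef_rot: [-0.0, -0.09, 0.996, 0.0]
wrist_force: [-4.4, -0.3, -0.4]
opening: -0.003
grasp_force: 1.6
```

```bash
python3 -c "
from h import *
lf(5)"
```

```text
lever 225.01 turn 1.397 r 79.0 f [-3.59  0.74] push 3.06 along 2.02 n [ 0.71 -0.71]
t 29.17 F [-145.7 -117. ] z 0.0283 f [-2.79  0.52]
```

Emit:
move_arm(
  series=[
    [[0,-0.1,-0.1,0,0],[0,-0.2,-0.2,0,0],[0,-0.3,-0.3,0,0],[0,-0.4,-0.4,0,0],[0,-0.5,-0.5,0,0],[0,-0.6,-0.6,0,0],[0,-0.6,-0.6,0,0],[0,-0.6,-0.6,0,0],[0,-0.6,-0.6,0,0],[0,-0.6,-0.6,0,0]],
  ],
)

```text
time_s: 30.0
eef_pos: [0.4495, 0.0789, 0.0283]
eef_rot: [-0.0, -0.09, 0.996, -0.0]
wrist_force: [-4.6, 0.1, -0.2]
opening: 0.002
grasp_force: 1.9
```

```bash
python3 -c "
from h import *
lf(5)"
```

```text
lever 225.63 turn 1.407 r 78.9 f [-4.96  0.97] push 4.22 along 2.77 n [ 0.71 -0.7 ]
t 30.25 F [-145.1 -117.6] z 0.0283 f [-5.49  1.96]
```

Emit:
move_arm(
  series=[
    [[0,-0.1,-0.1,0,0],[0,-0.2,-0.2,0,0],[0,-0.3,-0.2,0,0],[0,-0.3,-0.2,0,0],[0,-0.3,-0.2,0,0],[0,-0.3,-0.2,0,0],[0,-0.3,-0.2,0,0],[0,-0.3,-0.2,0,0],[0,-0.3,-0.2,0,0],[0,-0.3,-0.2,0,0]],
  ],
)

```text
time_s: 31.08
eef_pos: [0.4497, 0.0787, 0.0282]
eef_rot: [-0.0, -0.09, 0.996, 0.0]
wrist_force: [-4.9, -0.4, 0.3]
opening: 0.001
grasp_force: 2.1
```

```bash
python3 -c "
from h import *
lf(5)"
```

```text
lever 225.78 turn 1.41 r 78.9 f [-5.53  0.66] push 4.42 along 3.38 n [ 0.72 -0.7 ]
t 31.33 F [-145.  -117.8] z 0.0282 f [-5.44  0.71]
```

Emit:
move_arm(
  series=[
    [[0,2,2,0,0],[0,8,8,0,0],[0,16,15,0,0],[0,20,15,-15,0],[0,25,15,-50,0],[0,32,15,-90,0],[0,40,15,-130,0],[0,50,15,-165,0],[0,55,15,-180,0],[0,55,15,-180,0]],
  ],
)

```text
time_s: 32.17
eef_pos: [0.395, 0.0839, 0.2129]
eef_rot: [0.005, -0.09, 0.996, -0.001]
wrist_force: [1.0, -0.0, -0.4]
opening: -0.001
grasp_force: 0.0
```

```bash
python3 - <<'E'
from h import *
camera("wrist");camera("wrist"); tcp(); p,Q=slab("wrist",(-420,60)); cv2.imwrite("pics/w9.png",p)
T=Q[(abs(Q[:,2]-46)<4)&(Q[:,0]>-47)&(Q[:,0]<5)]
for y in range(-265,5,15):
    s=T[abs(T[:,1]-y)<5]
    if len(s)>10: print(y,np.round(np.percentile(s[:,0],[1,99]),1),len(s))
s=T[abs(T[:,0]+36)<6]; print("y range",np.percentile(s[:,1],[0.3,99.7]))
rel=Q[:,:2]-B; rr=np.hypot(*rel.T); m=(abs(Q[:,2]-43)<5)&(rr>45)&(rr<100)&(rel[:,0]<10); print("lever",np.degrees(np.median(np.arctan2(rel[m,1],rel[m,0])%(2*np.pi))),m.sum())
E
```

```text
t 32.27 F [-199.6 -102.6] z 0.2088 f [-0.82 -0.04]
-250 [-45.1 -35.1] 49
-220 [-1.8  0.7] 37
-205 [-8.7 -0.1] 13
-100 [-19.6   0.8] 145
y range [-258.78779134 -244.13165025]
lever 220.80795761071474 754
```

View pics/w9.png

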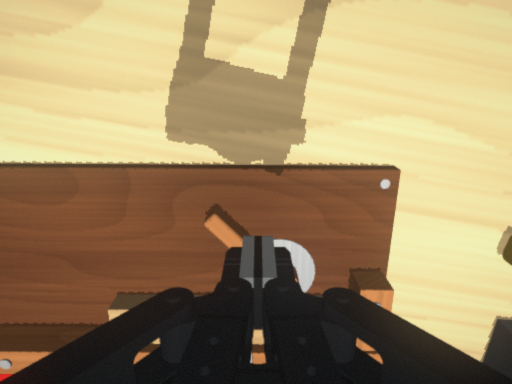

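The lever is visible at (225,230) and the slat end at (110,305), but the gripper hides the middle. I'll swing aside and check from the top camera.

Emit:
move_arm(
  series=[
    [[0,0,20,0,0],[0,0,55,0,0],[0,0,95,0,0],[0,0,130,0,0],[0,0,145,0,0],[0,0,150,0,0],[0,0,150,0,0],[0,0,150,0,0],[0,0,150,0,0],[0,0,150,0,0]],
  ],
)

```text
time_s: 33.15
eef_pos: [0.3665, 0.2302, 0.2079]
eef_rot: [-0.0, -0.089, 0.996, -0.0]
wrist_force: [-0.4, -0.2, 0.1]
opening: -0.002
grasp_force: 0.0
```

```bash
python3 - <<'E'
from h import *
tcp()
p,Q=slab("wrist",(-420,60)); cv2.imwrite("pics/w10.png",p)
rel=Q[:,:2]-B; rr=np.hypot(*rel.T); m=(abs(Q[:,2]-43)<4)&(rr>35)&(rr<104)&(rel[:,0]<0)&(rel[:,1]<0)
L=Q[m,:2].astype(np.float32); vx,vy,x0,y0=cv2.fitLine(L,cv2.DIST_HUBER,0,.01,.01).ravel(); print("lever ang",np.degrees(np.arctan2(vy,vx))%180+180,len(L),"line at x=-72.5: y",y0+(B[0]-x0)*vy/vx)
T=Q[(abs(Q[:,2]-46)<4)&(Q[:,0]>-50)&(Q[:,0]<5)]
for y in range(-130,5,15):
    s=T[abs(T[:,1]-y)<5]
    if len(s)>10: print(y,np.round(np.percentile(s[:,0],[1,99]),1),len(s))
pt,Q=slab("top",(-500,60)); cv2.imwrite("pics/t10.png",pt)
T=Q[(abs(Q[:,2]-48)<5)&(Q[:,0]>-60)&(Q[:,0]<-5)]
for y in range(-250,-5,20):
    s=T[abs(T[:,1]-y)<10]; print(y,np.round(np.percentile(s[:,0],[2,98]),1),len(s)) if len(s)>5 else 0
c=pt[150:270,140:360]; a=cv2.resize(c,(800,436),interpolation=cv2.INTER_CUBIC); cv2.imwrite("pics/t10c.png",a)
E
```

```text
t 33.15 F [-200.1   46. ] z 0.2079 f [-0.43 -0.11]
lever ang 225.07568 1066 line at x=-72.5: y -76.93121809667738
-130 [-43.1 -19.3] 183
-115 [-43.4 -28.1] 119
-100 [-49.4 -36.2] 55
-85 [-49.8 -45.6] 20
-70 [-5.5  2.4] 63
-250 [-43.2  -6.1] 86
-230 [-42.8  -5.7] 88
-210 [-43.5  -5.8] 89
-190 [-42.9  -6.1] 90
-170 [-42.7  -6.4] 59
-150 [-43.3 -28.2] 36
-130 [-42.8 -28.3] 36
-110 [-54.4  -7.7] 56
-90 [-58.7  -6.3] 123
-70 [-59.   -5.8] 113
-50 [-42.7  -6.3] 87
-30 [-42.2  -5.9] 82
-10 [-42.4  -6.4] 88
```

View pics/t10c.png

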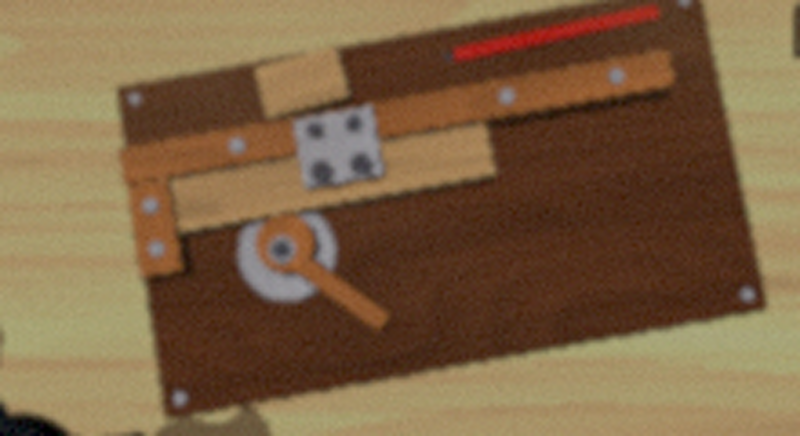

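The slat (170–495, 180) lies flush along the fence and against the stop. The cam bears on it, and the lever has held at about 225°.

```bash
python3 -c "
from h import *
print(order.hand_in())"
```

```text
the job is handed in; nothing more can be done
None
```

The slat is flush along the fence and butted against the end stop, the cam is snug at about 4 N on the lever and held after release, and the job was handed in after about 33 s with the other things left alone.

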